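# Dial the code into the bench lock box

### The arm

A 6-joint arm with a two-finger parallel gripper is mounted at the origin on the work surface. World frame = base frame: x ahead of the robot, y to its left, z up, the work surface at z = 0. Lengths are in mm, angles in rad, forces in N, time in s.
With the tool pointing down it reaches from about 300 to 850 mm from the base axis. Payload 4.2 kg.
Tool frame: the origin (TCP) lies midway between the tips of the shut fingers; the grasp point (between the pads) lies behind it (r.grip_depth is the z of the grasp point in the tool frame, in mm); z points along the fingers, y is the direction in which the jaws open and shut (so a half turn about z gives the same grasp; the last joint's range is limited). The gripper opens to 91 mm and grips with 3 to 60 N. Pads are 32 mm wide; open, the fingers measure 118 mm over their backs; the gripper's body (76 mm by 178 mm) begins 60 mm behind the grasp point.
Start: joints at [1.286, 0.32, 1.565, -0, 1.257, -0.02], TCP at [150.489, 554.974, 213.976] pointing down, gripper open.
Joint ranges: [-3.11, 3.11], [-0.84, 2.01], [0.21, 2.61], [-1.34, 4.49], [0.05, 2.63], [-2.56, 2.56]. Speed limits (rad/s): [2.57, 2.57, 3.14, 3.14, 3.14, 3.14].

### API

Orientations are given as a unit quaternion [x, y, z, w].
In Python, from workcell import r gives the robot as it stands.
- The arm moves only by the shell command python3 -m inch 'ROWS' [OPENING] [FORCE]. ROWS is JSON, a list of rows, each a list of 4 numbers: the shift along the world's x, y, z in cm, then the turn about the world's z in degrees. In form: [[dx, dy, dz, twist], ...]. A call has exactly 8 rows; each row is the pose to reach, as a shift and turn from the pose measured when the call began; what a row does not reach only later rows make up. A row lasts 1/10 s, in which the tool goes at most 50 mm and 8.59 degrees, less where a joint would pass 70% of its speed; a pose out of reach is approached as far as the arm can. A call with a gripper value outside its range is refused whole. OPENING is the gripper command: -1 is shut, 1 is fully open, values between are in proportion, set as the call begins (- or left out, the last holds). The fingers move at their own pace and stop on an object; FORCE is the grip in N (left out, the last holds). Time passes only in rows, so rows that repeat a pose let the fingers close, or fill a call up. It gives the time, the measured TCP pose, the force and the opening at its end, in the units of the state.
- r.get_state(): the state, without advancing time (a new reading comes with each control period).
- r.read_camera(name): name is "scene" or "top" or "wrist"; returns a dict with "frame" (400x640x3 uint8, red, green, blue), "mtx" (3x3 intrinsics, pixels), "rvec" (rotation vector, rad) and "tvec" (3), from world to camera coordinates, as OpenCV has them. Camera axes: x right, y down, z forward; pixel columns grow to the right and rows downward; lengths in mm; the calibration is good to about 2 mm. A picture is of the moment at which its call begins. There is no depth.
- r.close_job(): hands the job in, once; it reports no verdict.
The state is a dict: "clock": time; "joint_positions": joint angles; "dq": joint speeds; "joint_torque": joint torques, N m; "eef_pos": TCP position; "ee_rot": TCP orientation; "ft_force": force on the tool from outside, world axes, zero at the start; "torque": the same for the moment, N m; "width": finger opening in mm.
Only numpy, scipy, OpenCV 4.12 (cv2) and the standard library are available. Lean on these libraries where they do the work, as an engineer would, in place of code of your own. Each camera call takes 0.05 s, during which the arm holds its last target.

### The job

On the grey steel lock box that holds the gas key, dial in the code: first turn the left dial so that its pointer stands on the two-pip mark, then turn the right dial so that its pointer stands on the four-pip mark, and let go (left and right as seen from the robot's side, with the box's latch side nearest). Do not push away the loose round timer, which has a dial of the same kind.

Things in the scene. Friction and masses are not known exactly. Their poses are not given: they have to be found in the camera images.
- lockbox: Low grey steel lock box fixed to the bench, 160 (x) x 270 (y) x 70 (z) mm, two black dials on its top. Origin: centre of its underside; x from latch side (by the robot) to hinge side, y left, z up. Vertical dial axes at x -22, y +66 (left) and x -22, y -66 (right). White dice pips round each dial, 47 mm from its axis, clockwise: 1 at +y, 2, 3 at +x, 4, 5 at -y, 45 degrees apart.
- dial_left (a joint): Left (+y) dial, rad, growing clockwise seen from above: 0 when its pointer is on 3 pips (box +x), -0.785 on 2 pips, +0.785 on 4; range -1.75 to 1.75; starts -0.25 to 0.65. Friction 0.04 N m, no spring or clicks: it stays where left. Black bar grip 44 mm long, 14 wide, 82 to 116 mm above the box's underside; the bar end with a white line and nose is the pointer.
- dial_right (a joint): Right (-y) dial, rad: same shape, meaning, range and friction as the left dial; 0 on 3 pips, +0.785 on 4 pips; starts -0.65 to 0.25. Under each bar lies a round skirt of radius 24 mm that turns with it, 74 to 82 mm above the box's underside, so fingertips pinching the bar across its width must stay above 82 mm.
- timer: Bystander: loose white round bench timer, 92 mm in diameter, body 34 mm high, with a black dial of the same shape moulded fast to it, up to 76 mm above the bench. Origin: centre of its underside, z up. It stands ahead of the robot, on the far side of the gap between the lock box and a drilled wooden block.

How it is judged:
By the outcome, as a careful person would: the job done as asked, in the order asked, and still so for the second after the job is handed in, with the robot touching nothing.
It also fails if it takes over 42 s, if anything falls off the work surface, if the arm or the gripper's body presses on something with over 40 N, if the wrist force passes 120 N, or if a joint passes its speed limit or range.

## Working session

There is one attempt and no reset: what is moved stays moved. The work goes in short steps, Python scripts to look and compute and a shell command to move; the robot and the scene stay as the last step left them, time stands still between calls to the robot, and variables do not carry over. Pictures are saved under pics/ and viewed, and the job is handed in when it is done.

```bash
ls; mkdir -p pics; python3 - <<'E'
from workcell import r
import cv2
s=r.get_state();print({k:s[k] for k in('clock','eef_pos','ee_rot','width')},r.grip_depth)
for n in("top","scene"):
    c=r.read_camera(n);cv2.imwrite(f"pics/{n}0.png",c["frame"][:,:,::-1]);print(n,c["mtx"].tolist(),c["rvec"],c["tvec"])
E
```

```text
pics
{'clock': 0.0, 'eef_pos': array([150.32322698, 554.47301848, 213.1161262 ]), 'ee_rot': array([ 1.32006939e-01,  9.91248387e-01, -8.85151887e-04, -1.42039040e-04]), 'width': 91.06275416845614} -18.8
top [[378.90683893979093, 0.0, 314.45403785902204], [0.0, 378.90683893979093, 199.0727704592106], [0.0, 0.0, 1.0]] [ 2.1669888  -2.1340855   0.13769678] [-30.81995453 577.00394406 756.06616614]
scene [[428.7547832429548, 0.0, 319.81123909918546], [0.0, 428.7547832429548, 199.07329402862993], [0.0, 0.0, 1.0]] [ 1.44165312  2.15007394 -0.88094324] [ 245.26018838 -349.30171497 1427.14124373]
```

View pics/top0.png

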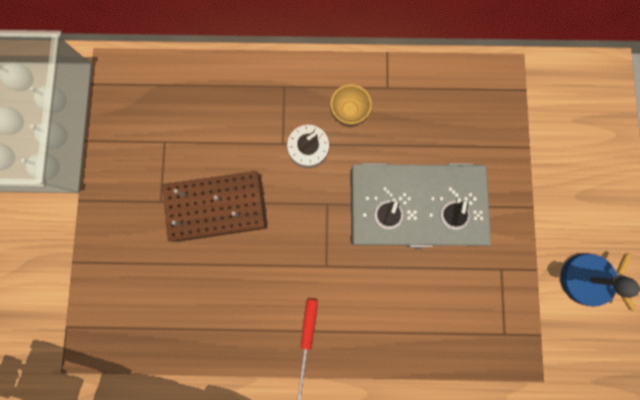

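View pics/scene0.png

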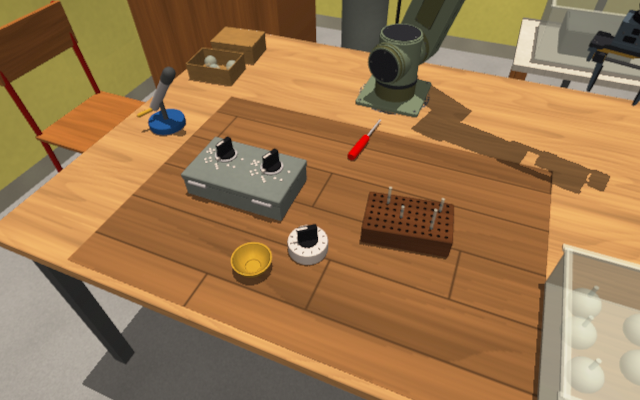

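The top view has the lock box at px (351–490, 165–245). Its left dial is at (389,214) and its right dial at (455,214), with both pointers up and slightly right. The timer is at (308,146). Next I'll measure these.

```bash
cat > h.py <<'E'
import cv2,numpy as np
def ray(c,uv,z):
    R,_=cv2.Rodrigues(np.array(c["rvec"],float));t=np.array(c["tvec"],float).ravel()
    uv=np.atleast_2d(np.array(uv,float))
    d=np.c_[uv,np.ones(len(uv))]@np.linalg.inv(np.array(c["mtx"])).T@R
    o=-R.T@t
    return o+d*((z-o[2])/d[:,2])[:,None]
def proj(c,p):
    return cv2.projectPoints(np.atleast_2d(np.array(p,float)),np.array(c["rvec"],float),np.array(c["tvec"],float),np.array(c["mtx"]),None)[0][:,0]
E
python3 - <<'E'
from workcell import r
from h import *
c=r.read_camera("top");f=c["frame"]
hsv=cv2.cvtColor(f,cv2.COLOR_RGB2HSV)
roi=np.zeros((400,640),np.uint8);roi[150:260,335:505]=255
g=cv2.inRange(hsv,(0,0,60),(180,60,255))&roi
g=cv2.morphologyEx(g,cv2.MORPH_CLOSE,np.ones((9,9)))
cn=max(cv2.findContours(g,cv2.RETR_EXTERNAL,2)[0],key=cv2.contourArea)
rc=cv2.minAreaRect(ray(c,cn[:,0],70)[:,:2].astype(np.float32));print("rect z70",rc,cv2.boxPoints(rc).tolist())
x0,y0,x1,y1=345,155,495,255
cv2.imwrite("pics/crop0.png",cv2.resize(f[y0:y1,x0:x1,::-1],None,fx=5,fy=5,interpolation=cv2.INTER_CUBIC))
k=cv2.inRange(hsv,(0,0,0),(180,255,60))&roi
for q in cv2.findContours(k,cv2.RETR_EXTERNAL,2)[0]:
    if cv2.contourArea(q)>100:
        (u,v),rad=cv2.minEnclosingCircle(q);print("dial",u,v,rad,ray(c,(u,v),82))
w=cv2.inRange(hsv,(0,0,190),(180,50,255))&roi
n,l,st,ce=cv2.connectedComponentsWithStats(w)
for i in range(1,n):
    if st[i,4]>1: print(st[i,4],ce[i].round(1),ray(c,ce[i],70).round(0)[0,:2])
E
```

```text
rect z70 ((564.5663452148438, -233.26451110839844), (167.5765380859375, 272.9204406738281), 0.842158317565918) [[478.78143310546875, -98.05054473876953], [482.79278564453125, -370.9414978027344], [650.3512573242188, -368.4784851074219], [646.3399047851562, -95.5875244140625]]
dial 456.0882263183594 213.3235321044922 11.432535171508789 [[ 547.48937413 -301.28758143   82.        ]]
23 [387.3 191. ] [ 592. -169.]
33 [453.2 191.6] [ 593. -301.]
9 [404. 194.] [ 586. -202.]
9 [470. 194.] [ 588. -335.]
9 [367. 198.] [ 577. -128.]
8 [375.5 198. ] [ 577. -145.]
9 [400. 198.] [ 578. -194.]
7 [408.7 198. ] [ 578. -212.]
6 [432.5 198. ] [ 579. -259.]
10 [441.  198.2] [ 579. -276.]
44 [464.5 204.5] [ 567. -323.]
12 [474.5 198.5] [ 579. -344.]
37 [394.3 205.4] [ 563. -183.]
10 [458.8 199.5] [ 577. -312.]
2 [386.5 201. ] [ 571. -167.]
10 [404.5 202.2] [ 570. -203.]
11 [470.4 202.5] [ 571. -335.]
5 [381.6 202.8] [ 568. -157.]
6 [445.  205.5] [ 564. -284.]
79 [384.3 221.3] [ 530. -162.]
63 [411.5 214.4] [ 545. -217.]
51 [477.6 214.8] [ 546. -348.]
11 [364.4 214.5] [ 543. -122.]
9 [430.9 214.7] [ 545. -255.]
46 [449.2 224. ] [ 527. -291.]
3 [402. 215.] [ 544. -198.]
```

View pics/crop0.png

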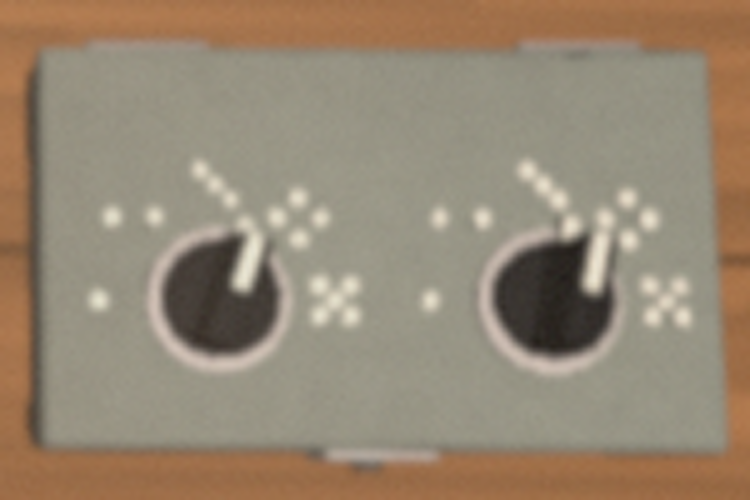

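```bash
python3 - <<'E'
from workcell import r
from h import *
c=r.read_camera("top")
for n,ps,ce in(("L",[(242,288),(257,238)],(544,-169.5)),("R",[(593,290),(602,235)],(545.5,-301.5))):
    p=ray(c,[(345+(a-2)/5,155+(b-2)/5) for a,b in ps],116)[:,:2]
    d=p[1]-p[0];e=p[1]-ce
    print(n,p.round(1),'line cw deg',np.degrees(np.arctan2(-d[1],d[0])),'tip from axis',np.degrees(np.arctan2(-e[1],e[0])),np.hypot(*e))
p=ray(c,[(308,146)],34);print('timer',p)
s=r.get_state();from scipy.spatial.transform import Rotation as R
print(s['clock'],R.from_quat(s['ee_rot']).as_matrix().round(3))
print(np.degrees(s['joint_positions']))
E
```

```text
L [[ 544.4 -170.4]
 [ 563.4 -176.3]] line cw deg 17.162271508857874 tip from axis 19.28959908704347 20.562571339150015
R [[ 545.6 -302.1]
 [ 566.5 -306.2]] line cw deg 11.220688226546134 tip from axis 12.735148509517737 21.538122010772796
timer [[692.76362071  -6.31447355  34.        ]]
0.2 [[-0.965  0.262 -0.   ]
 [ 0.262  0.965 -0.001]
 [ 0.    -0.001 -1.   ]]
[ 7.36826682e+01  1.83365336e+01  8.96793487e+01 -9.98531678e-04
  7.20431255e+01 -1.14585928e+00]
```

Pip spacing (94 mm across, 132 mm between dials) matches the description. The left axis is about (544,-169.5) at about +18.7° relative to the box, and the right axis is about (545.5,-301.5) at about +12.5°. I'll move over the left dial with the wrist flipped 180° so the turn has joint range.

```bash
python3 -m inch '[[1.6,-3,0,-7.6],[3.3,-6,0,-15.2],[4.9,-9,0,-22.8],[6.6,-12,0,-30.4],[8.2,-15,0,-38],[9.8,-18,0,-45.6],[11.5,-21,0,-53.2],[13.1,-24,0,-61]]' 0 20
python3 -m inch '[[1.6,-3,0,-7.6],[3.3,-6,0,-15.2],[4.9,-9,0,-22.8],[6.6,-12,0,-30.4],[8.2,-15,0,-38],[9.8,-18,0,-45.6],[11.5,-21,0,-53.2],[13.1,-24,0,-61]]' 0 20
```

```text
clock: 1.0
eef_pos: [281.8, 313.4, 213.4]
ee_rot: [0.619, 0.785, -0.0, -0.0]
ft_force: [0.3, 0.2, -0.1]
width: 45.7
clock: 1.8
eef_pos: [413.3, 72.0, 213.4]
ee_rot: [0.933, 0.36, -0.0, -0.0]
ft_force: [0.5, 0.7, 0.8]
width: 45.4
```

```bash
python3 -m inch '[[1.6,-3,0,-7.6],[3.3,-6,0,-15.2],[4.9,-9,0,-22.8],[6.6,-12,0,-30.4],[8.2,-15,0,-38],[9.8,-18,0,-45.6],[11.5,-21,0,-53.2],[13.1,-24.2,0,-60.7]]' 0 20
python3 - <<'E'
from workcell import r
from h import *
for n in("wrist","top"):
    c=r.read_camera(n);cv2.imwrite(f"pics/{n}1.png",c["frame"][:,:,::-1])
    if n=="wrist":print(proj(c,[(544,-169.5,70),(592,-169,70),(577,-136.5,70),(544,-169.5,116),(563,-176,116)]))
s=r.get_state();print(s['clock'],s['eef_pos'],s['ee_rot'],s['joint_positions'])
E
```

```text
clock: 2.6
eef_pos: [544.7, -171.2, 213.2]
ee_rot: [0.987, -0.163, 0.0, -0.001]
ft_force: [0.4, 0.7, 0.2]
width: 45.4
[[314.55060711 192.66140296]
 [299.62781779 151.42282366]
 [276.24805922 174.26039262]
 [314.29356144 202.65929945]
 [314.27989459 181.92462954]]
2.7 [ 545.8438598  -173.50306021  212.71423695] [ 9.86607827e-01 -1.63108796e-01  6.36397603e-04  3.33645628e-04] [-3.27577832e-01  3.16158014e-01  1.57282852e+00 -4.74935946e-04
  1.25124161e+00  1.57104913e+00]
```

View pics/wrist1.png

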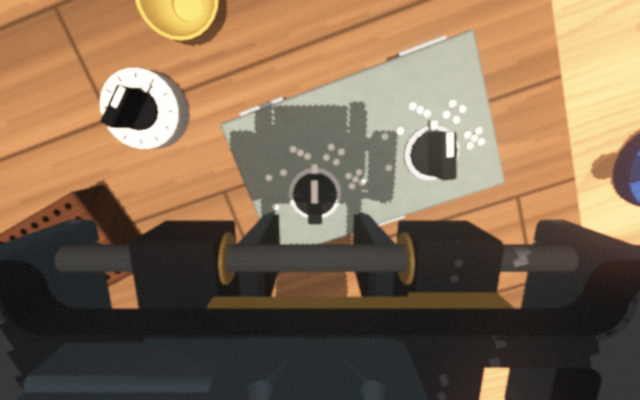

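The wrist view shows the left dial's skirt centred at (315,193) with its white line vertical at column 314, so the jaws line up with it and the calibration agrees. Now down, with a small correction.

```bash
python3 -m inch '[[-0.1,0.2,-1.5,0],[-0.15,0.35,-3.5,0],[-0.15,0.35,-5.5,0],[-0.15,0.35,-7.5,0],[-0.15,0.35,-9.5,0],[-0.15,0.35,-11,0],[-0.15,0.35,-11.9,0],[-0.15,0.35,-12,0]]' 0 20
python3 - <<'E'
from workcell import r
s=r.get_state();print(s['clock'],s['eef_pos'],s['ee_rot'],s['ft_force'])
E
```

```text
clock: 3.5
eef_pos: [543.4, -169.3, 91.6]
ee_rot: [0.987, -0.163, -0.001, 0.0]
ft_force: [-0.7, 0.2, 0.2]
width: 45.5
3.5 [ 543.40182426 -169.27643598   91.62028608] [ 9.86679202e-01 -1.62676538e-01 -7.03224966e-04  4.33022456e-05] [-0.65072085  0.24953582  0.22665585]
```

```bash
python3 -m inch '[[0,0,0,0],[0,0,0,0],[0,0,0,0],[0,0,0,0],[0,0,0,0],[0,0,0,0],[0,0,0,0],[0,0,0,0]]' -1 15
```

```text
clock: 4.3
eef_pos: [543.9, -169.1, 92.2]
ee_rot: [0.987, -0.163, -0.0, -0.0]
ft_force: [0.9, 2.7, 4.7]
width: 13.9
```

```bash
python3 -m inch '[[0,0,0,5],[0,0,0,11],[0,0,0,17],[0,0,0,23],[0,0,0,29],[0,0,0,35],[0,0,0,40],[0,0,0,44]]' -1 15
python3 - <<'E'
from workcell import r
s=r.get_state();print(s['ee_rot'],s['joint_positions'][5],s['torque'])
E
```

```text
clock: 5.1
eef_pos: [543.9, -169.4, 92.2]
ee_rot: [0.975, 0.22, -0.0, 0.0]
ft_force: [0.4, 0.4, 3.2]
width: 13.9
[ 9.75448853e-01  2.20225942e-01 -1.89574297e-04  1.83622749e-04] 0.805207700776991 [ 0.06648116  0.06860899 -0.08290182]
```

```bash
python3 -m inch '[[0,0,0,5],[0,0,0,10],[0,0,0,15],[0,0,0,19],[0,0,0,20.2],[0,0,0,20.2],[0,0,0,20.2],[0,0,0,20.2]]' -1 15
python3 -m inch '[[0,0,0,0],[0,0,0,0],[0,0,0,0],[0,0,0,0],[0,0,0,0],[0,0,0,0],[0,0,0,0],[0,0,0,0]]' 0 15
python3 -m inch '[[0,0,1,0],[0,0,3,0],[0,0,5,0],[0,0,7,0],[0,0,9,0],[0,0,10.5,0],[0,0,11.5,0],[0,0,12,0]]' 0 15
python3 - <<'E'
from workcell import r
from h import *
for n in("wrist","top"):
    c=r.read_camera(n);cv2.imwrite(f"pics/{n}2.png",c["frame"][:,:,::-1])
s=r.get_state();print(s['clock'],s['eef_pos'],s['ee_rot'],s['joint_positions'])
E
```

```text
clock: 5.9
eef_pos: [544.0, -169.5, 92.2]
ee_rot: [0.922, 0.388, -0.0, 0.0]
ft_force: [1.1, 0.4, 2.1]
width: 13.9
clock: 6.7
eef_pos: [544.0, -169.6, 92.2]
ee_rot: [0.922, 0.388, -0.0, 0.0]
ft_force: [0.4, -0.2, -1.0]
width: 45.4
clock: 7.5
eef_pos: [544.3, -169.7, 213.6]
ee_rot: [0.922, 0.388, 0.001, 0.001]
ft_force: [0.3, 1.0, 0.5]
width: 45.6
7.6 [ 544.15942035 -169.57852086  212.78666925] [9.21808093e-01 3.87645760e-01 2.89838755e-04 7.21945627e-04] [-3.21859166e-01  3.11721542e-01  1.57916791e+00 -7.41365769e-04
  1.24931544e+00  4.53018109e-01]
```

View pics/wrist2.png

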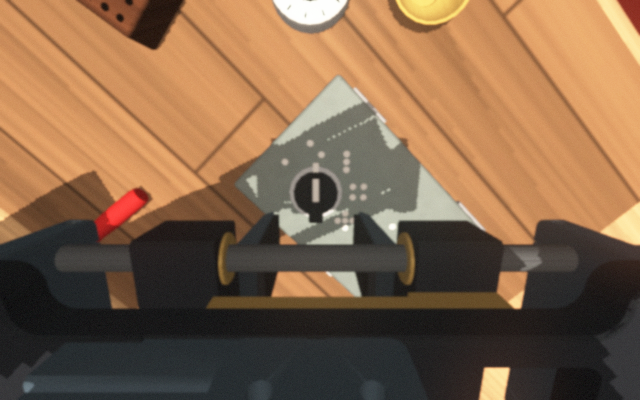

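The pointer, on column 316, lies midway between the two pips at (310,143) and (321,155), so the left dial is right. On to the right dial.

```bash
python3 -m inch '[[0,-1.5,0,-7],[0,-3.2,0,-14],[0,-5,0,-22],[0,-7,0,-30],[0,-9,0,-38],[0.1,-11,0,-46],[0.1,-12.5,0,-53],[0.1,-13.2,0,-57.6]]' 0 15
python3 - <<'E'
from workcell import r
from h import *
c=r.read_camera("wrist");cv2.imwrite(f"pics/wrist3.png",c["frame"][:,:,::-1])
print(proj(c,[(545.5,-301.5,70),(545.5,-301.5,82),(567,-306.2,116)]))
s=r.get_state();print(s['clock'],s['eef_pos'],s['ee_rot'])
E
```

```text
clock: 8.4
eef_pos: [544.6, -302.8, 211.3]
ee_rot: [0.994, -0.107, -0.001, 0.001]
ft_force: [-0.5, 0.5, 0.2]
width: 45.6
[[314.20122808 191.05829263]
 [314.15333563 193.36893757]
 [313.96466468 178.00134703]]
8.45 [ 544.59949392 -303.38346531  211.34144812] [ 9.94168606e-01 -1.07827825e-01 -1.09752599e-03  8.59414914e-04]
```

View pics/wrist3.png

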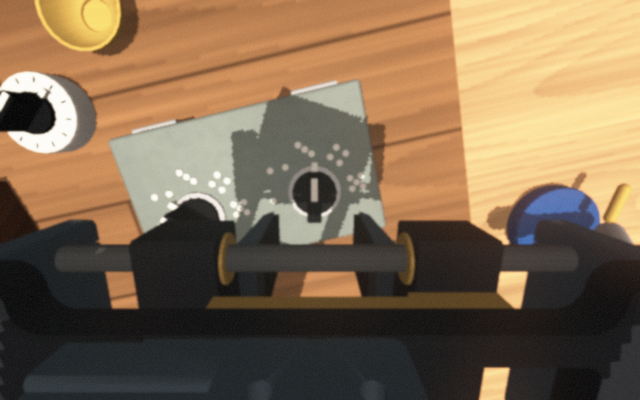

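Aligned over the right dial: its skirt is at (315,193) and its line is vertical. Descend and pinch.

```bash
python3 -m inch '[[0.05,0.1,-1.5,0],[0.1,0.15,-3.5,0],[0.1,0.15,-5.5,0],[0.1,0.15,-7.5,0],[0.1,0.15,-9.5,0],[0.1,0.15,-11,0],[0.1,0.15,-11.8,0],[0.1,0.15,-11.9,0]]' 0 15
python3 -m inch '[[0,0,0,0],[0,0,0,0],[0,0,0,0],[0,0,0,0],[0,0,0,0],[0,0,0,0],[0,0,0,0],[0,0,0,0]]' -1 15
python3 - <<'E'
from workcell import r
import math
s=r.get_state();q=s['ee_rot'];print(s['eef_pos'],math.degrees(2*math.atan2(q[1],q[0])))
E
```

```text
clock: 9.25
eef_pos: [544.8, -301.1, 90.8]
ee_rot: [0.994, -0.107, -0.003, 0.0]
ft_force: [-0.6, 0.7, -0.5]
width: 45.8
clock: 10.05
eef_pos: [545.1, -301.1, 91.4]
ee_rot: [0.994, -0.107, -0.002, 0.0]
ft_force: [-0.7, 2.8, 5.2]
width: 13.5
[ 545.09303652 -301.08514232   91.37473578] -12.33676765541912
```

```bash
python3 -m inch '[[0,0,0,-5],[0,0,0,-10],[0,0,0,-16],[0,0,0,-22],[0,0,0,-27],[0,0,0,-31],[0,0,0,-32],[0,0,0,-32]]' -1 15
python3 -m inch '[[0,0,0,0],[0,0,0,0],[0,0,0,0],[0,0,0,0],[0,0,0,0],[0,0,0,0],[0,0,0,0],[0,0,0,0]]' 0 15
python3 -m inch '[[0,0,1,0],[0,0,3,0],[0,0,5,0],[0,0,7,0],[0,0,9,0],[0,0,10.5,0],[0,0,11.5,0],[0,0,12,0]]' 0 15
python3 - <<'E'
from workcell import r
from h import *
c=r.read_camera("wrist");cv2.imwrite(f"pics/wrist4.png",c["frame"][:,:,::-1])
s=r.get_state();q=s['ee_rot'];print(s['clock'],np.degrees(2*np.arctan2(q[1],q[0])))
E
```

```text
clock: 10.85
eef_pos: [545.3, -300.8, 91.4]
ee_rot: [0.926, -0.377, -0.002, -0.001]
ft_force: [1.5, 2.9, 2.3]
width: 13.9
clock: 11.65
eef_pos: [545.3, -300.8, 91.4]
ee_rot: [0.926, -0.377, -0.002, -0.001]
ft_force: [-0.4, -0.4, -0.1]
width: 45.6
clock: 12.45
eef_pos: [545.6, -301.0, 212.9]
ee_rot: [0.926, -0.377, -0.001, -0.001]
ft_force: [0.1, 1.0, 0.7]
width: 45.4
12.5 -44.2897907574925
```

View pics/wrist4.png

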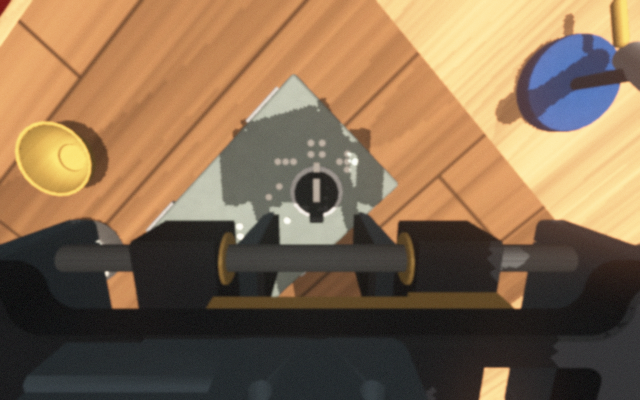

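The pointer at column 317 points at the middle of the four pips at (316,148). I'll back the arm toward the robot and check both dials from above.

```bash
python3 -m inch '[[-2,1,1,0],[-4,3,2,0],[-6,6,3,0],[-8,9.5,3,0],[-10,13.5,3,0],[-12,18,3,0],[-14,22,3,0],[-15,26,3,0]]' 0 15
python3 -m inch '[[0,4,0,0],[0,8,0,0],[0,12,0,0],[0,16,0,0],[0,20,0,0],[0,23,0,0],[0,25,0,0],[0,25,0,0]]' 0 15
python3 - <<'E'
from workcell import r
from h import *
c=r.read_camera("top");f=c["frame"];cv2.imwrite("pics/top5.png",f[:,:,::-1])
cv2.imwrite("pics/crop5.png",cv2.resize(f[155:255,345:495,::-1],None,fx=5,fy=5,interpolation=cv2.INTER_CUBIC))
E
```

```text
clock: 13.3
eef_pos: [393.4, -39.6, 242.4]
ee_rot: [0.926, -0.377, -0.002, -0.0]
ft_force: [0.3, -0.4, 0.0]
width: 45.7
clock: 14.1
eef_pos: [409.2, 156.6, 237.6]
ee_rot: [0.936, -0.351, -0.02, -0.025]
ft_force: [-0.1, -1.1, -0.3]
width: 45.8
```

View pics/top5.png

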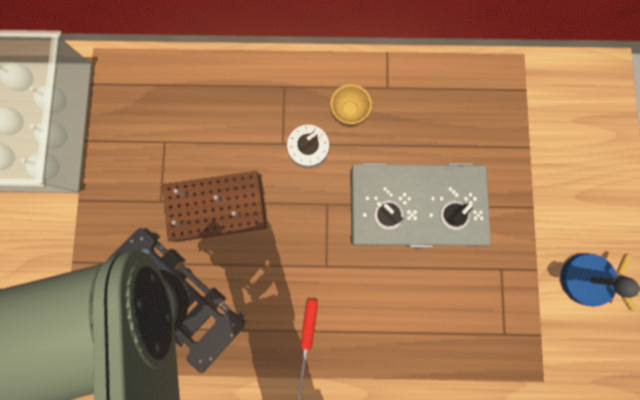

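View pics/crop5.png

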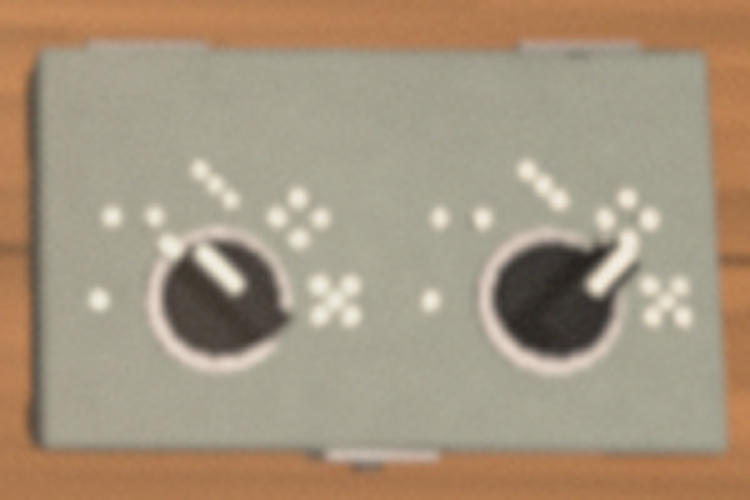

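```bash
python3 - <<'E'
from workcell import r
from h import *
c=r.read_camera("top");f=c["frame"]
for n,a,z,ce,bx in(("L",45,0,(544,-169.5),(384,203,394,214)),("R",0,0,(545.5,-301.5),(463,202,473,215))):
    x0,y0,x1,y1=bx;g=cv2.cvtColor(f,cv2.COLOR_RGB2GRAY)[y0:y1,x0:x1]
    big=cv2.resize(g,None,fx=8,fy=8,interpolation=cv2.INTER_CUBIC)
    m=(big>150).astype(np.uint8);k,l,st,cc=cv2.connectedComponentsWithStats(m)
    i=1+np.argmax(st[1:,4]);v,u=np.nonzero(l==i)
    P=ray(c,np.c_[x0+(u+.5)/8-.5,y0+(v+.5)/8-.5],116)[:,:2]
    mu=P.mean(0);d=cv2.PCACompute(P,None)[1][0];d=d*np.sign(d[0]);e=mu-ce
    print(n,st[i],mu,'axis cw',np.degrees(np.arctan2(-d[1],d[0])),'centroid cw',np.degrees(np.arctan2(-e[1],e[0])))
E
```

```text
L [   0    0   80   88 3279] [ 552.26007367 -161.53290081] axis cw -43.33906070546378 centroid cw -43.965662242621114
R [   0    0   80   95 3960] [ 556.46812673 -310.89835795] axis cw 37.12085457715281 centroid cw 40.592579962233636
```

The right mask ran into the skirt rim and a pip, so I'll measure it again in the post-release wrist picture.

```bash
python3 - <<'E'
from h import *
for k,n in((2,"L"),(4,"R")):
    g=cv2.imread(f"pics/wrist{k}.png",0);x0,y0,x1,y1=300,176,332,206
    b=g[y0:y1,x0:x1]
    m=(b>110).astype(np.uint8);q,l,st,cc=cv2.connectedComponentsWithStats(m)
    for i in range(1,q):
        if st[i,4]>30 and abs(cc[i][0]-16)<4:
            v,u=np.nonzero(l==i);P=np.c_[u,v].astype(float);d=cv2.PCACompute(P,None)[1][0]
            print(n,st[i],cc[i]+[x0,y0],'tilt from vertical',np.degrees(np.arctan(d[0]/d[1])))
    cv2.imwrite(f"pics/w{k}z.png",cv2.resize(cv2.imread(f"pics/wrist{k}.png")[125:235,255:375],None,fx=5,fy=5,interpolation=2))
E
```

```text
L [ 12   3   7  23 158] [315.05696203 189.93670886] tilt from vertical 0.2859569693935508
R [ 13   3   7  23 157] [316. 190.] tilt from vertical 0.0
```

View pics/w4z.png

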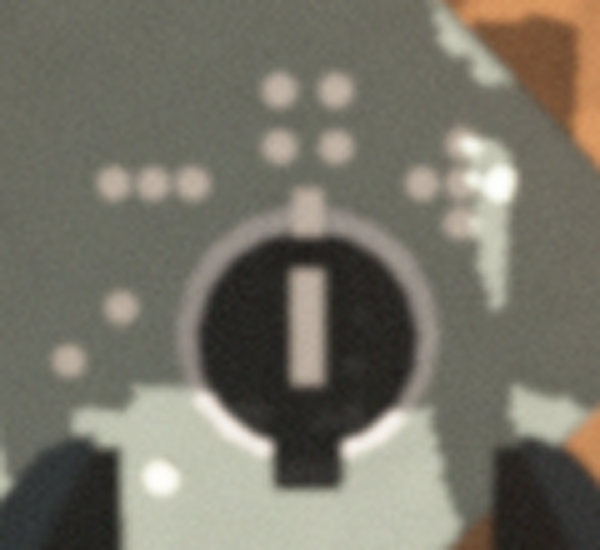

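View pics/w2z.png

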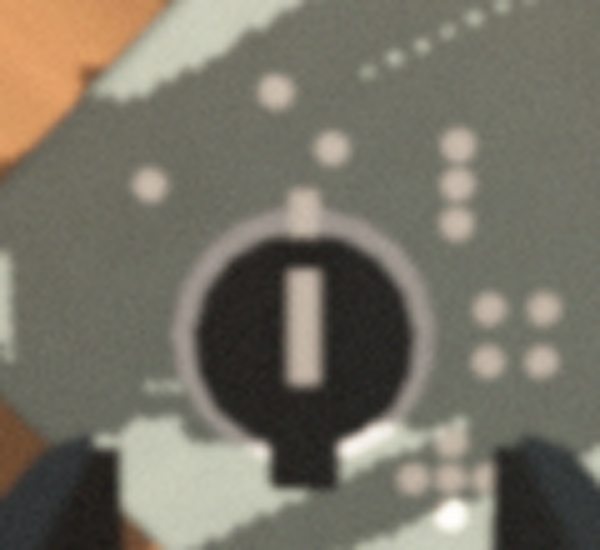

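Both close-ups show the pointer line tilted 0.3° or less from the tool axis and centred on its mark: two pips on the left dial, four on the right. Handing in.

```bash
python3 -m inch '[[0,0,0,0],[0,0,0,0],[0,0,0,0],[0,0,0,0],[0,0,0,0],[0,0,0,0],[0,0,0,0],[0,0,0,0]]'; python3 -c "
from workcell import r
print(r.close_job())"
```

```text
clock: 15.0
eef_pos: [408.9, 156.4, 237.9]
ee_rot: [0.936, -0.351, -0.02, -0.025]
ft_force: [0.1, 0.2, 0.2]
width: 45.4
the job is handed in; nothing more can be done
None
```

I turned the left dial about 64° counterclockwise to the two-pip mark. Then I turned the right dial 32° clockwise to the four-pip mark, let go, backed the arm off and handed in at about 15 s.

- **Dials:** After each release, the wrist picture showed the pointer centred on its pips to within about 1°.
- **Final view from above:** The left dial measured about -43.5° where -45.6° was aimed for. The right dial's reading there, 37–41° against about 44° aimed for, disagreed because its mask ran into the skirt rim. I relied on the clean wrist view for that dial.
- **Surroundings:** The timer stands where it was, and the arm touched nothing at hand-in. At the end of each move, the measured wrist force was never above about 6 N.
- **Reach limit:** On the last sideways retreat, well clear of the box, the arm hit its reach limit and stopped slightly short and tilted. That did not affect the dials.

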